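Index the rinse nozzle of a parts washer over the friction ring

TASK

The rinse nozzle on the green parts washer is parked over the black drain. Pull up the yellow spring-plunger knob on its blue swing arm, swing the arm round to the hole that puts the nozzle over the rust-brown friction ring, and let go so that the pin snaps fully home there. Leave the ring and the steel hub lying where they are.

Things in the scene. Friction and masses are not known exactly. Their poses are not given: they have to be found in the camera images.
- plunger_knob (a point): Centre of the yellow knob of the spring plunger: an upright cylinder 30 mm across and 32 mm high, the highest thing on the swing arm (centre about 150 mm above the table when the pin is home). It stands on the blue arm 90 mm from the pivot and rides round with it; there is 16 mm of free height beneath it down to the steel sleeve (24 mm across) and nothing within 50 mm beside it at its height. It spins freely on its pin, so the gripper need not turn with the arm.
- plunger (a joint): How far the plunger is pulled up, m: 0 = pin fully home in a hole, stop at 0.030. The pin reaches 18 mm into the hole, so it must be pulled at least 20 mm (24 mm is good) to swing clear; pin down, the arm is locked. The spring pulls down with about 7 N at home and 11 N at full pull. The holes have wide countersinks: let go within about 10 mm of a hole's centre and the pin centres itself and snaps home.
- swing_pivot (a point): Point on the vertical axis about which the blue arm (210 mm long, 26 mm wide) swings, at the top of the round steel index plate, 82 mm above the table. x axis: the direction of the parked arm, from the pivot over the drain; it stays with the fixed washer. The plate (224 mm across) has three holes on a circle of 90 mm radius: the parked one on x, and one 45 degrees to each side of it. The arm turns freely 57 degrees to each side once the pin is pulled.
- nozzle_tip (a point): Mouth of the grey segmented nozzle hanging under the free end of the arm, 185 mm from the pivot on the line through pivot and knob, 61 mm above the table; it passes clear over the parts in the tray.
- ring_center (a point): Centre of the rust-brown friction ring, 100 mm across, bore 54 mm, 12 mm thick, lying loose in the tray (floor 12 mm above the table), about 185 mm from the pivot and 45 degrees to one side of the parked arm: the side differs from time to time. With the pin home in the hole on that side the nozzle stands over its middle, give or take 15 mm.
- hub_center (a point): Centre (half-way up) of the bright steel hub, flange 90 mm across, 34 mm high, lying loose in the tray on the other side. Not to be disturbed.
Not all that is in view belongs to the job. What is meant by the part that bears ring_center is not turquoise or white, and is the larger of those in its own colour.

How it is judged:
By the outcome, as a careful person would: the job done as asked, in the order asked, and still so for the second after the job is handed in, with the robot touching nothing.
It also fails if it takes over 38 s, if anything falls off the work surface, if the arm or the gripper's body presses on something with over 40 N, if the wrist force passes 120 N, or if a joint passes its speed limit or range.

ROBOT

A 6-joint arm with a two-finger parallel gripper is mounted at the origin on the work surface. World frame = base frame: x ahead of the robot, y to its left, z up, the work surface at z = 0. Lengths are in m, angles in rad, forces in N, time in s.
With the tool pointing down it reaches from about 0.25 to 0.725 m from the base axis. Payload 4 kg.
Tool frame: the origin (TCP) lies midway between the tips of the shut fingers; the grasp point (between the pads) lies bot.tcp_to_grasp behind it (bot.tcp_to_grasp is the distance from the TCP to the grasp point, in m); z points along the fingers, y is the line along which they close (so a half turn about z gives the same grasp; the last joint's range is limited). The gripper opens to 85 mm and grips with 20 to 120 N. Pads are 22 mm wide; open, the fingers measure 114 mm over their backs; the gripper's body (76 mm by 85 mm) begins 54 mm behind the grasp point. The pads swing forward as they close: fully open they stand 13 mm farther back than shut.
Start: joints at [1.107, 0.241, 0.005, 1.335, 0, 1.571], TCP at [0.224, 0.447, 0.231] pointing down, gripper open.
Joint ranges: [-2.72, 2.72], [-1.05, 1.87], [-1.09, 1.28], [-1.99, 2.15], [-1.42, 1.44], [-3.14, 3.14]. Speed limits (rad/s): [2.79, 2.79, 3.14, 3.14, 3.14, 3.14].

INTERFACE

Orientations are given as a unit quaternion [x, y, z, w].
In Python, from workcell import readout, camera, bot gives the robot as it stands. The module is installed in compiled form; this text tells all that it offers.
- The arm moves only by the tool jog_arm, never from a script. Its argument "motion" is a list of rows, each an object of numbers: "x", "y", "z": the shift along the tool's x, y, z in mm; "spin": the turn about the tool's z in degrees; "fingers": the closure, from -1 (fully open) to 1 (shut). A call has 1 to 8 rows; each row is the pose to reach, as a shift and turn from the pose commanded when the call began, along the tool's axes at that moment; what a row does not reach only later rows make up. A row lasts 1/8 s, in which the tool goes at most 62.5 mm and 10.7 degrees, less where a joint would pass 70% of its speed; a pose out of reach is approached as far as the arm can. A call with a gripper value outside its range is refused whole. The fingers move at their own pace and stop on an object; the grip force is fixed at half the most. Time passes only in rows, so rows that repeat a pose let the fingers close. It gives the time, the measured TCP pose, the force, the opening and the grip force at its end, in the units of the state.
- readout.get_obs(): the state, without advancing time (a new reading comes with each control period).
- camera(name): name is "scene" or "top"; returns a dict with "pixels" (384x512x3 uint8, red, green, blue), "K" (3x3 intrinsics, pixels), "dist" ([k1, k2, p1, p2, k3] as OpenCV has them; the pictures are not rectified), "rvec" (rotation vector, rad) and "tvec" (3), from world to camera coordinates, as OpenCV has them. Camera axes: x right, y down, z forward; pixel columns grow to the right and rows downward; lengths in m; the calibration is good to about 2 mm. A picture is of the moment at which its call begins. There is no depth.
- bot.job_done(): hands the job in; it is judged then, once.
The state is a dict: "clock": time; "joint_pos": joint angles; "joint_vel": joint speeds; "tau": joint torques, N m; "eef_pos": TCP position; "tool_rot": TCP orientation; "ft_force": force on the tool from outside, world axes, zero at the start; "ft_torque": the same for the moment, N m; "grip_width": finger opening in m; "grasp_force": force on a finger pad.
Only numpy, scipy, OpenCV 4.12 (cv2) and the standard library are available. Lean on these libraries where they do the work, as an engineer would, in place of code of your own. Each camera call takes 0.05 s, during which the arm holds its last target. There are 200 camera calls.

## Working session

There is one attempt and no reset: what is moved stays moved. The work goes in short steps, Python scripts to look and compute and a tool call to move; the robot and the scene stay as the last step left them, time stands still between calls to the robot, and variables do not carry over. Pictures are saved under pics/ and viewed, at most 10 in all, crops included, and the job is handed in when it is done.

Besides the shell and the picture viewer there is one more tool, called after "Call:" as name(argument=value, ...), one argument or row to a line, values as JSON. jog_arm: Moves the arm, as the interface text tells. Its arguments: {"type":"object","properties":{"motion":{"type":"array"}},"required":["motion"]}

```bash
mkdir -p pics
cat > h.py <<'E'
import numpy as np, cv2
from workcell import readout, camera, bot
def ray(c,uv,z):
    R=cv2.Rodrigues(np.array(c["rvec"],float))[0]; t=np.array(c["tvec"],float).ravel()
    p=cv2.undistortPoints(np.array([[uv]],float),np.array(c["K"],float),np.array(c["dist"],float))[0,0]
    d=R.T@np.array([p[0],p[1],1]); o=-R.T@t
    return o+d*(z-o[2])/d[2]
def proj(c,P):
    return cv2.projectPoints(np.array(P,float).reshape(-1,3),np.array(c["rvec"],float),np.array(c["tvec"],float),np.array(c["K"],float),np.array(c["dist"],float))[0][:,0]
E
python3 - <<'E'
from h import *
import pickle
a=camera("scene");b=camera("top");pickle.dump((a,b),open("c.pkl","wb"))
for n,c in (("scene",a),("top",b)): cv2.imwrite(f"pics/{n}1.png",cv2.resize(c["pixels"][:,:,::-1],(800,600),interpolation=cv2.INTER_CUBIC))
o=readout.get_obs();print(o,bot.tcp_to_grasp)
E
```

```text
{'clock': 0.1, 'joint_pos': array([1.10702324e+00, 2.41355148e-01, 3.88036780e-03, 1.33522472e+00,
       2.63842275e-05, 1.57079549e+00]), 'joint_vel': array([-5.50654459e-04, -2.15107565e-03,  2.99618012e-03,  1.19723894e-03,
       -8.74517238e-04, -9.80988210e-05]), 'tau': array([ 2.55726917e-05, -3.73138511e+01,  2.53009593e+01,  1.08446163e-02,
        7.22299455e-05,  2.71396132e-06]), 'eef_pos': array([0.22340281, 0.44668339, 0.23050142]), 'tool_rot': array([ 2.29813480e-01,  9.73234226e-01, -9.23084599e-04, -2.31527175e-04]), 'ft_force': array([0.92849943, 0.5009614 , 0.72757862]), 'ft_torque': array([0.00503854, 0.02597937, 0.00358241]), 'grasp_force': 0.0, 'grip_width': 0.08507669616761587} 0.0187
```

View pics/scene1.png

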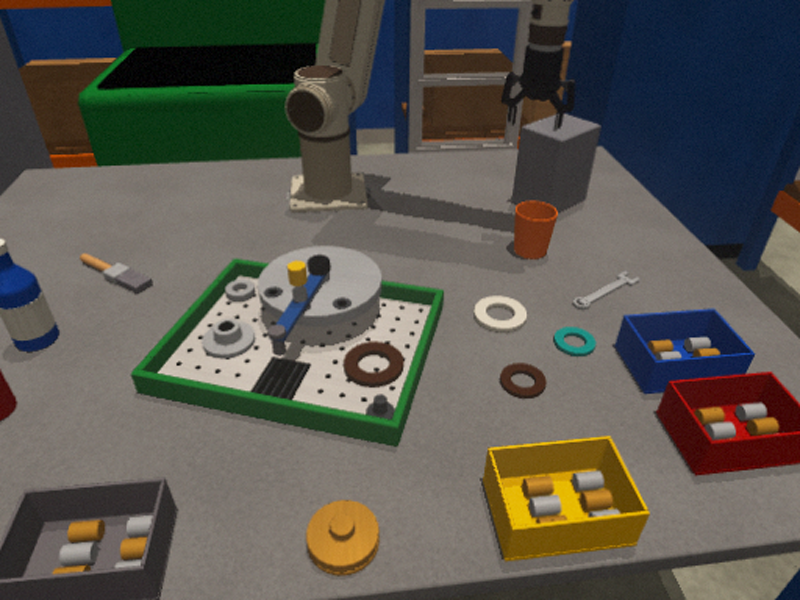

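View pics/top1.png

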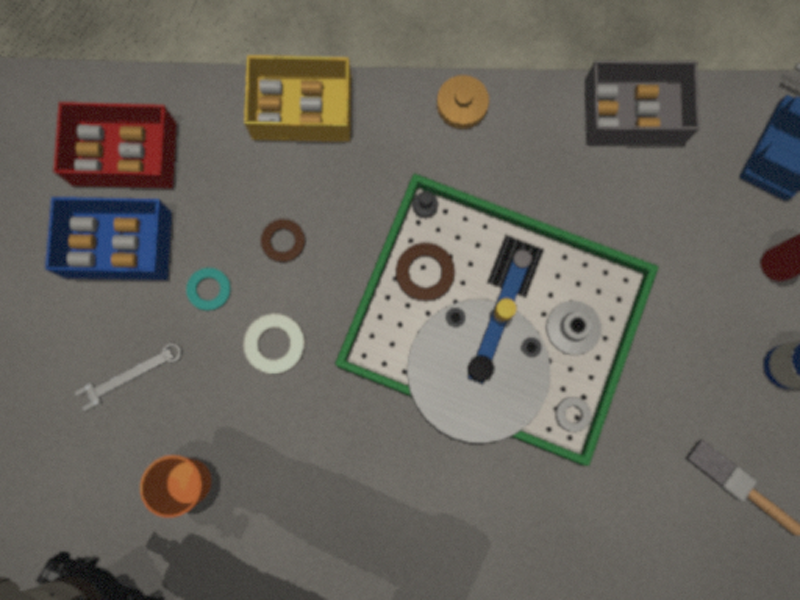

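The top view shows the knob at (506,309), the pivot at (481,369), the nozzle end at (522,258), the hub at (574,327), and the plate holes at (455,317) and (531,347). The ring candidates are:
- brown in the tray (425,271)
- smaller brown on the table (283,240)
- white (274,343)
- turquoise (208,289)

The brown ring in the tray fits: it is brown, the larger of the two, and lies in the tray beside the hole at (455,317). I'll confirm this in a crop.

Run:
```python
from h import *
import pickle
a,b=pickle.load(open("c.pkl","rb")); s=.64
g=lambda c,u,v,z: ray(c,(u*s,v*s),z)
np.set_printoptions(precision=4,suppress=True)
kn=g(b,506,309,.160); print("knob top",kn,"scene",g(a,297,272,.150))
h1=g(b,455,317,.082);h2=g(b,531,347,.082);print("holes",h1,h2,np.linalg.norm(h1-h2),"exp",.18*np.sin(np.pi/4))
m=(h1+h2)/2; 
print("ring",g(b,425,271,.024),"small",[np.linalg.norm(g(b,261,240,.012)-g(b,305,240,.012)),np.linalg.norm(g(b,396,271,.024)-g(b,455,271,.024))])
print("plate c",g(b,479,370,.082),"pivot cap",g(b,481,369,.11),"nozzle end",g(b,522,258,.11))
im=b["pixels"][90:290,160:430,::-1]
cv2.imwrite("pics/crop1.png",cv2.resize(im,None,fx=2.9,fy=2.9,interpolation=cv2.INTER_CUBIC))
```

```text
knob top [ 0.5897 -0.0515  0.16  ] scene [ 0.5914 -0.0519  0.15  ]
holes [0.5889 0.0179 0.082 ] [ 0.543 -0.101  0.082] 0.12741895721119056 exp 0.12727922061357855
ring [0.6748 0.0637 0.024 ] small [np.float64(0.07390762029404777), np.float64(0.0984184584366647)]
plate c [ 0.5059 -0.0195  0.082 ] pivot cap [ 0.5051 -0.0196  0.11  ] nozzle end [ 0.6789 -0.0842  0.11  ]
```

View pics/crop1.png

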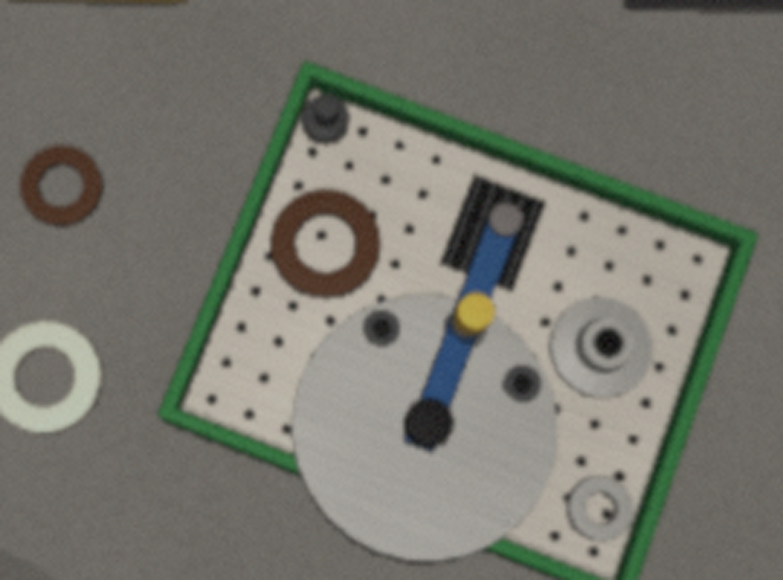

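The crop confirms it. The tray ring at (325,243) is brown and about 100 mm across, against 74 mm for the small brown one at (62,186). It lies next to the hole at (381,328). In world coordinates the knob is at (0.590,-0.0515), the pivot at (0.506,-0.0195), and the target hole at about (0.588,0.0175).

Call:
jog_arm(
  motion=[
    {"x": -28, "y": -14, "z": 0},
    {"x": -77, "y": -39, "z": 0},
    {"x": -127, "y": -65, "z": 0},
    {"x": -176, "y": -90, "z": 0},
    {"x": -226, "y": -116, "z": 0},
    {"x": -275, "y": -141, "z": 0},
    {"x": -325, "y": -166, "z": 0},
    {"x": -374, "y": -191, "z": 0},
  ],
)

```text
validation failed for argument at $.mo...
```

Call:
jog_arm(
  motion=[
    {"x": -50, "y": -25, "z": 0},
    {"x": -100, "y": -51, "z": 0},
    {"x": -140, "y": -72, "z": 0},
    {"x": -165, "y": -84, "z": 0},
    {"x": -177, "y": -91, "z": 0},
    {"x": -177, "y": -91, "z": 0},
    {"x": -177, "y": -91, "z": 0},
  ],
)

```text
validation failed for argument at $.mo...
```

Run:
```python
from h import *
c=camera("scene");o=readout.get_obs();print(o["clock"],o["eef_pos"],o["tool_rot"],o["joint_pos"],o["ft_force"])
im=c["pixels"][60:300,60:380,::-1]
cv2.imwrite("pics/s2.png",cv2.resize(im,None,fx=2.5,fy=2.5,interpolation=cv2.INTER_CUBIC))
```

```text
0.15 [0.22347096 0.44675163 0.23060709] [ 2.29834271e-01  9.73229445e-01 -7.90512815e-04 -1.72052815e-04] [ 1.10699564e+00  2.41261290e-01  4.03449339e-03  1.33518732e+00
 -2.84570807e-05  1.57081060e+00] [-0.28770023  0.1464274  -1.00395423]
```

View pics/s2.png

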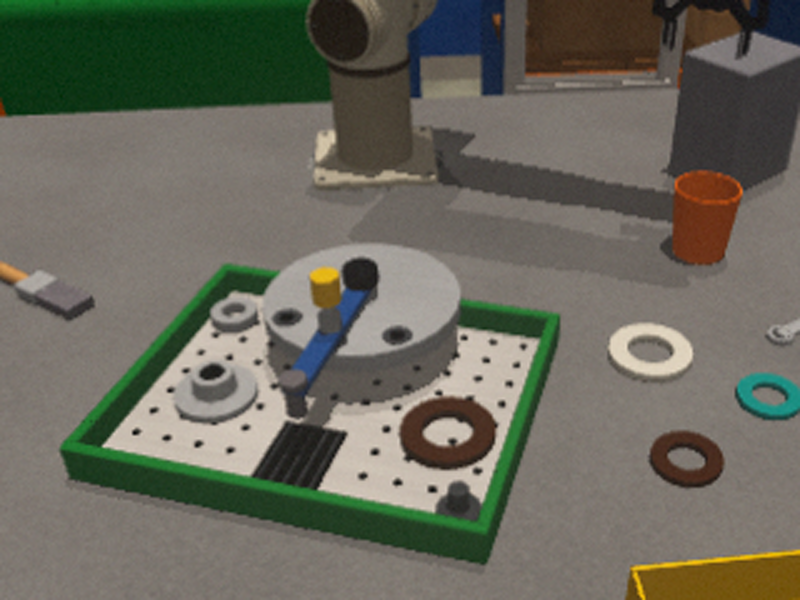

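The picture still shows the unmoved scene: the call needs all five fields in every row. A grey block also stands under the gripper, so I'll lift a little on the way out.

Call:
jog_arm(
  motion=[
    {"x": 0, "y": 0, "z": -30, "spin": 0, "fingers": -1},
    {"x": -28, "y": -14, "z": -40, "spin": 0, "fingers": -1},
    {"x": -77, "y": -39, "z": -40, "spin": 0, "fingers": -1},
    {"x": -127, "y": -65, "z": -40, "spin": 0, "fingers": -1},
    {"x": -176, "y": -90, "z": -40, "spin": 0, "fingers": -1},
    {"x": -226, "y": -116, "z": -40, "spin": 0, "fingers": -1},
    {"x": -275, "y": -141, "z": -40, "spin": 0, "fingers": -1},
    {"x": -325, "y": -166, "z": -40, "spin": 0, "fingers": -1},
  ],
)

```text
clock: 1.15
eef_pos: [0.4408, 0.1517, 0.2712]
tool_rot: [0.23, 0.973, 0.0, -0.0]
ft_force: [0.5, 0.5, 0.4]
grip_width: 0.0855
grasp_force: 0.0
```

Call:
jog_arm(
  motion=[
    {"x": -50, "y": -25, "z": 0, "spin": 0, "fingers": -1},
    {"x": -100, "y": -51, "z": 10, "spin": 0, "fingers": -1},
    {"x": -150, "y": -77, "z": 30, "spin": 0, "fingers": -1},
    {"x": -195, "y": -100, "z": 50, "spin": 0, "fingers": -1},
    {"x": -220, "y": -113, "z": 60, "spin": 0, "fingers": -1},
    {"x": -225, "y": -116, "z": 60, "spin": 0, "fingers": -1},
    {"x": -225, "y": -116, "z": 60, "spin": 0, "fingers": -1},
  ],
)

```text
clock: 2.02
eef_pos: [0.5892, -0.0509, 0.2113]
tool_rot: [0.23, 0.973, 0.0, -0.0]
ft_force: [0.6, -0.3, -0.1]
grip_width: 0.0853
grasp_force: 0.0
```

Run:
```python
from h import *
c=camera("scene");o=readout.get_obs();print(o["clock"],o["eef_pos"],o["tool_rot"],o["joint_pos"],o["ft_force"])
im=c["pixels"][100:250,100:300,::-1]
cv2.imwrite("pics/s3.png",cv2.resize(im,None,fx=4,fy=4,interpolation=cv2.INTER_CUBIC))
print((proj(c,[o["eef_pos"],[.590,-.0515,.15]])-[100,100])*4)
```

```text
2.075 [ 0.58915814 -0.05036408  0.21176647] [2.29518618e-01 9.73304249e-01 2.02050517e-04 3.42631121e-05] [-8.54775754e-02  4.31826838e-01  2.26290886e-01  1.36513375e+00
  3.89819093e-04  3.77688597e-01] [-0.0516913   0.97393511  0.8764934 ]
[[353.07988072 210.42948816]
 [360.98544952 295.04972253]]
```

View pics/s3.png

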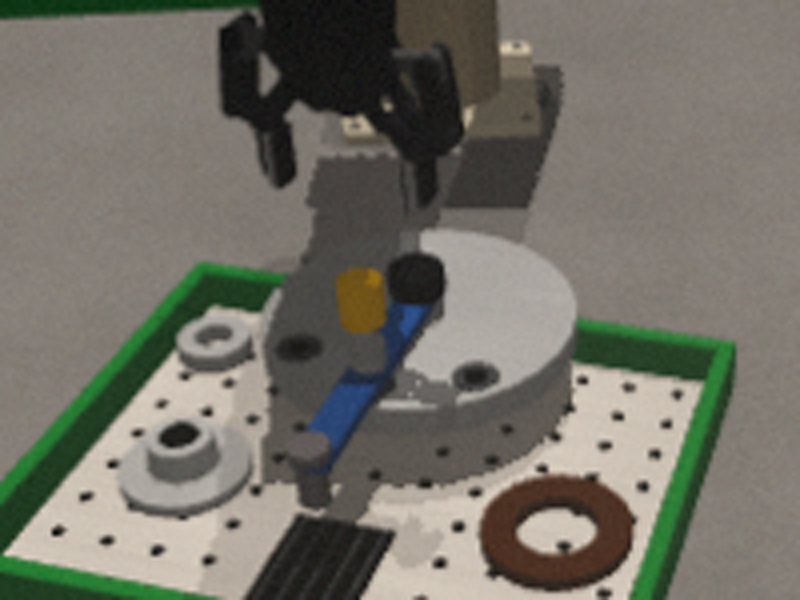

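The knob is at (361,300) in the crop, against a predicted (361,295), and the open fingers straddle it at (275,170) and (425,195). Next I'll descend and grip.

Call:
jog_arm(
  motion=[
    {"x": -1, "y": -1, "z": 25, "spin": -10, "fingers": -1},
    {"x": -1, "y": -1, "z": 50, "spin": -20, "fingers": -1},
    {"x": -1, "y": -1, "z": 72, "spin": -20, "fingers": -1},
    {"x": -1, "y": -1, "z": 82, "spin": -20, "fingers": -1},
    {"x": -1, "y": -1, "z": 82, "spin": -20, "fingers": -1},
    {"x": -1, "y": -1, "z": 82, "spin": -20, "fingers": 1},
    {"x": -1, "y": -1, "z": 82, "spin": -20, "fingers": 1},
    {"x": -1, "y": -1, "z": 82, "spin": -20, "fingers": 1},
  ],
)

```text
clock: 3.08
eef_pos: [0.5902, -0.0525, 0.13]
tool_rot: [0.057, 0.998, -0.0, 0.001]
ft_force: [-0.3, 1.1, 0.3]
grip_width: 0.0321
grasp_force: 0.0
```

Call:
jog_arm(
  motion=[
    {"x": 0, "y": 0, "z": 0, "spin": 0, "fingers": 1},
    {"x": 0, "y": 0, "z": 0, "spin": 0, "fingers": 1},
    {"x": 0, "y": 0, "z": 0, "spin": 0, "fingers": 1},
    {"x": 0, "y": 0, "z": 0, "spin": 0, "fingers": 1},
  ],
)

```text
clock: 3.58
eef_pos: [0.5902, -0.0524, 0.1302]
tool_rot: [0.057, 0.998, 0.0, 0.001]
ft_force: [-1.2, 0.7, 5.6]
grip_width: 0.029
grasp_force: 59.1
```

Run:
```python
from h import *
c=camera("scene");o=readout.get_obs();print(o["clock"],o["eef_pos"],o["tool_rot"],o["joint_pos"],o["ft_force"],o["grip_width"],o["grasp_force"])
im=c["pixels"][100:250,100:300,::-1]
cv2.imwrite("pics/s4.png",cv2.resize(im,None,fx=4,fy=4,interpolation=cv2.INTER_CUBIC))
```

```text
3.625 [ 0.59019784 -0.0523847   0.13017599] [5.73219142e-02 9.98355552e-01 4.59299636e-05 6.23490496e-04] [-8.85928609e-02  4.79733246e-01  8.47065624e-02  1.17452614e+00
  1.30763806e-04  2.61139470e-02] [-1.13519188  1.50316992  4.81417787] 0.02865471820767425 59.13932740688324
```

View pics/s4.png

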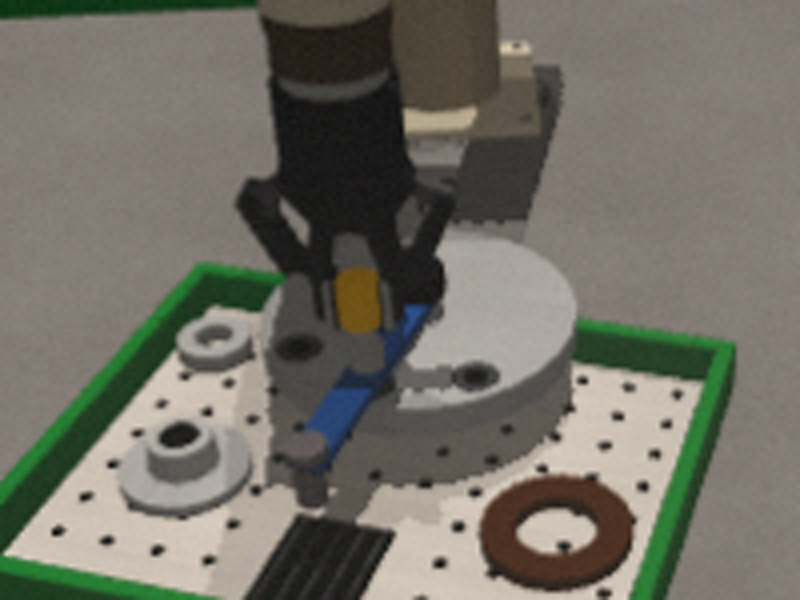

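The knob at (357,300) is held between the pads with 59 N, at a 29 mm opening. Now I'll pull it up 25 mm.

Call:
jog_arm(
  motion=[
    {"x": 0, "y": 0, "z": -5, "spin": 0, "fingers": 1},
    {"x": 0, "y": 0, "z": -10, "spin": 0, "fingers": 1},
    {"x": 0, "y": 0, "z": -15, "spin": 0, "fingers": 1},
    {"x": 0, "y": 0, "z": -20, "spin": 0, "fingers": 1},
    {"x": 0, "y": 0, "z": -25, "spin": 0, "fingers": 1},
    {"x": 0, "y": 0, "z": -25, "spin": 0, "fingers": 1},
    {"x": 0, "y": 0, "z": -25, "spin": 0, "fingers": 1},
  ],
)

```text
clock: 4.5
eef_pos: [0.5898, -0.0526, 0.154]
tool_rot: [0.057, 0.998, -0.0, -0.0]
ft_force: [4.2, -2.2, -10.5]
grip_width: 0.0282
grasp_force: 59.8
```

Run:
```python
from h import *
from scipy.spatial.transform import Rotation as Ro
o=readout.get_obs();print(o["clock"],o["eef_pos"],o["ft_force"],o["grip_width"])
R=Ro.from_quat(o["tool_rot"]).as_matrix()
P=np.array([.5055,-.0193]);k=o["eef_pos"][:2];v=k-P;a0=np.arctan2(v[1],v[0]);r=np.hypot(*v);print(np.degrees(a0),r)
for d in range(5,51,5):
    q=P+r*np.array([np.cos(a0+np.radians(d)),np.sin(a0+np.radians(d))])
    print(d,q,(R.T@np.r_[q-k,0]*1000).round(1))
```

```text
4.5 [ 0.58979925 -0.05263213  0.1539963 ] [  4.2468091   -2.15169411 -10.50208758] 0.028245197647067722
-21.573967364128546 0.09064984370317905
5 [ 0.59238355 -0.04515813] [-1.7  7.7 -0. ]
10 [ 0.59430662 -0.03748733] [-2.7 15.6 -0. ]
15 [ 0.59555381 -0.02967812] [-3.1 23.5 -0. ]
20 [ 0.59611564 -0.02178992] [-2.7 31.4 -0. ]
25 [ 0.59598783 -0.01388277] [-1.7 39.2 -0. ]
30 [ 0.59517136 -0.00601685] [ 0.  46.9 -0. ]
35 [0.59367243 0.00174798] [ 2.4 54.5 -0. ]
40 [0.59150245 0.00935261] [ 5.4 61.8 -0. ]
45 [0.58867795 0.01673919] [ 9.1 68.8 -0. ]
50 [0.58522041 0.02385149] [13.3 75.5 -0. ]
```

The plunger is 24 mm up and the wrist reads −10.5 N, which matches the spring. Now I'll swing 45° along the arc.

Call:
jog_arm(
  motion=[
    {"x": -1, "y": 4, "z": 0, "spin": 0, "fingers": 1},
    {"x": -2, "y": 9, "z": 0, "spin": 0, "fingers": 1},
    {"x": -3, "y": 16, "z": 0, "spin": 0, "fingers": 1},
    {"x": -3, "y": 23, "z": 0, "spin": 0, "fingers": 1},
    {"x": -3, "y": 30, "z": 0, "spin": 0, "fingers": 1},
    {"x": -2, "y": 37, "z": 0, "spin": 0, "fingers": 1},
    {"x": -1, "y": 44, "z": 0, "spin": 0, "fingers": 1},
    {"x": 1, "y": 50, "z": 0, "spin": 0, "fingers": 1},
  ],
)

```text
clock: 5.5
eef_pos: [0.5946, -0.0019, 0.1541]
tool_rot: [0.057, 0.998, 0.0, -0.0]
ft_force: [5.5, -0.9, -10.7]
grip_width: 0.0286
grasp_force: 60.0
```

Call:
jog_arm(
  motion=[
    {"x": 2, "y": 6, "z": 0, "spin": 0, "fingers": 1},
    {"x": 4, "y": 11, "z": 0, "spin": 0, "fingers": 1},
    {"x": 6, "y": 15, "z": 0, "spin": 0, "fingers": 1},
    {"x": 8, "y": 19, "z": 0, "spin": 0, "fingers": 1},
    {"x": 8, "y": 19, "z": 0, "spin": 0, "fingers": 1},
    {"x": 8, "y": 19, "z": 0, "spin": 0, "fingers": 1},
  ],
)

```text
clock: 6.25
eef_pos: [0.5885, 0.0175, 0.1542]
tool_rot: [0.057, 0.998, 0.0, -0.0]
ft_force: [3.1, 2.1, -11.9]
grip_width: 0.0288
grasp_force: 59.9
```

Run:
```python
from h import *
c=camera("scene");o=readout.get_obs();print(o["clock"],o["eef_pos"],o["tool_rot"],o["ft_force"],o["grip_width"],o["grasp_force"])
im=c["pixels"][100:250,100:300,::-1]
cv2.imwrite("pics/s5.png",cv2.resize(im,None,fx=4,fy=4,interpolation=cv2.INTER_CUBIC))
```

```text
6.3 [0.58856272 0.01734106 0.15419505] [ 5.72733984e-02  9.98358467e-01  1.90249710e-04 -3.04449271e-04] [  3.53659073   3.29445399 -11.48484728] 0.02877043384941144 59.9344539642334
```

View pics/s5.png

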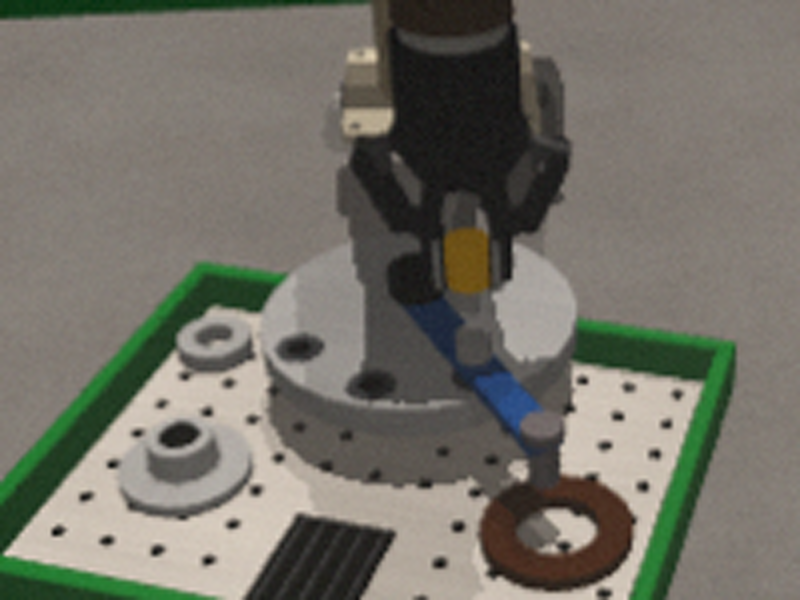

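The arm has swung: the nozzle (543,460) stands over the ring (556,530) and the knob is over the target hole. Now I'll let go and retreat upward.

Call:
jog_arm(
  motion=[
    {"x": 0, "y": 0, "z": 0, "spin": 0, "fingers": -1},
    {"x": 0, "y": 0, "z": 0, "spin": 0, "fingers": -1},
    {"x": 0, "y": 0, "z": 0, "spin": 0, "fingers": -1},
    {"x": 0, "y": 0, "z": 0, "spin": 0, "fingers": -1},
    {"x": 0, "y": 0, "z": 0, "spin": 0, "fingers": -1},
    {"x": 0, "y": 0, "z": 0, "spin": 0, "fingers": -1},
    {"x": 0, "y": 0, "z": -15, "spin": 0, "fingers": -1},
    {"x": 0, "y": 0, "z": -50, "spin": 0, "fingers": -1},
  ],
)

```text
clock: 7.3
eef_pos: [0.5877, 0.0172, 0.2038]
tool_rot: [0.057, 0.998, -0.0, -0.002]
ft_force: [0.2, -0.9, 0.9]
grip_width: 0.0853
grasp_force: 0.0
```

Call:
jog_arm(
  motion=[
    {"x": 20, "y": 0, "z": -40, "spin": 0, "fingers": -1},
    {"x": 60, "y": 0, "z": -70, "spin": 0, "fingers": -1},
    {"x": 100, "y": 0, "z": -80, "spin": 0, "fingers": -1},
    {"x": 140, "y": 0, "z": -80, "spin": 0, "fingers": -1},
    {"x": 160, "y": 0, "z": -80, "spin": 0, "fingers": -1},
    {"x": 160, "y": 0, "z": -80, "spin": 0, "fingers": -1},
    {"x": 160, "y": 0, "z": -80, "spin": 0, "fingers": -1},
  ],
)

```text
clock: 8.18
eef_pos: [0.4308, 0.0355, 0.2851]
tool_rot: [0.057, 0.998, 0.0, 0.001]
ft_force: [0.4, -0.2, 0.4]
grip_width: 0.0854
grasp_force: 0.0
```

Run:
```python
from h import *
c=camera("scene");b=camera("top");o=readout.get_obs();print(o["clock"],o["eef_pos"],o["ft_force"],o["grip_width"])
im=c["pixels"][100:250,100:300,::-1]
cv2.imwrite("pics/s6.png",cv2.resize(im,None,fx=4,fy=4,interpolation=cv2.INTER_CUBIC))
cv2.imwrite("pics/t6.png",cv2.resize(b["pixels"][100:300,200:440,::-1],None,fx=3,fy=3,interpolation=cv2.INTER_CUBIC))
print((proj(c,[[.588,.0175,.15],[.588,.0175,.166],[.588,.0175,.134],[.588,.0175,.174]])-100)*4)
```

```text
8.275 [0.43080963 0.03541701 0.28441448] [0.26469131 0.37609462 0.77070604] 0.08525878365766998
[[469.65069179 286.85557157]
 [468.27821175 265.86944744]
 [470.9980346  307.43266519]
 [467.58233914 255.21937548]]
```

View pics/s6.png

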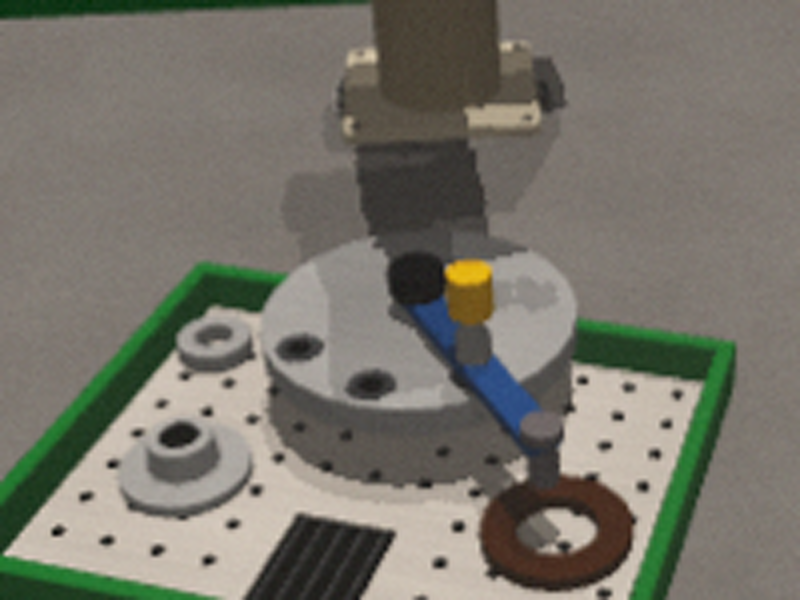

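View pics/t6.png

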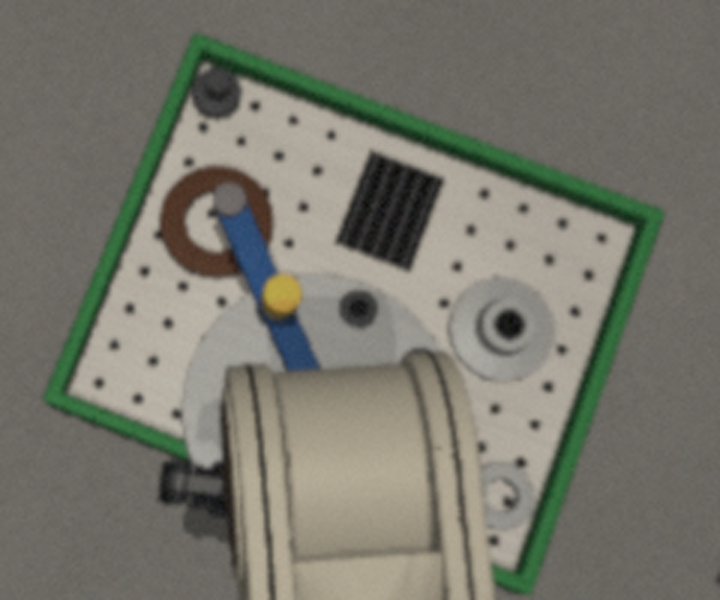

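The knob at (469,291) sits at its home height: prediction for pin-home is (470,287), the same offset as when parked, and the gap to the sleeve is as before. The nozzle is over the ring, and the ring and hub haven't moved. The gripper is clear, so I'm handing the job in.

```bash
python3 -c "
from workcell import bot
print(bot.job_done())"
```

```text
the job is handed in; nothing more can be done
None
```

The job is handed in at about 8.3 s of the 38 s allowed: the last pictures show the pin home in the hole beside the rust-brown ring, with the nozzle over the ring, the ring and hub where they were, and the gripper clear.

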